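# Open the gate arm and send the badge carrier on to the next station

### The job

The badge on the sliding carrier is finished here. Lift the counterweighted gate arm that bars the rail past its balance point so that it rests fully open by itself, then push the carrier along the rail until it is caught by the spring detent of the next station. Do not touch the badge, which must still lie in its nest on the carrier, and leave the other things on the table where they are.

Things in the scene. Friction and masses are not known exactly. Their poses are not given: they have to be found in the camera images.
- fixture: Fixed to the table: a plywood board 100 x 470 mm, 12 mm thick, with an aluminium rail along its y axis (rail top 26 mm above the table), end stops, and a side foot at +x with two steel cheeks (118 mm high) for the gate's pivot. Origin on the table under the rail; x points away from the robot across the rail, y along the rail from the start side to the next station, z up.
- gate (a joint): Angle of the gate arm, rad. 0 = closed: level across the rail, free end towards the robot. It grows as the free end is lifted up and over, away from the robot. Balance at about 0.88: below it the arm falls shut, above it falls open by itself. Open stop at 1.85. Lifting at the cross handle takes 1 to 2 N.
- gate_handle (a point): Middle of the cross handle at the gate arm's free end: a round steel bar, 12 mm in diameter, 76 mm long, parallel to the rail, 185 mm from the pivot, 95 mm above the table when closed; nothing is under it but the table. The arm is a flat bar 14 mm wide, 12 mm thick. A blade 44 x 12 mm hangs from it over the rail, 120 mm from the pivot, down to the rail top: it stops the carrier.
- gate_pivot (a point): The gate's pivot, on the fixture at x = 120 mm, y = 10 mm, 95 mm above the table; the axis is parallel to the rail.
- gate_weight (a point): Centre of the gate's dark steel counterweight (a cylinder 40 mm in diameter, 44 mm long, parallel to the rail) on a stem that stands up from the pivot; it is part of the arm: closed, it is 30 mm beyond the pivot and 70 mm above it.
- carrier: Wooden block 62 mm wide, 140 mm long, top 44 mm above the table; can only slide on the rail. Origin mid underside, axes as the fixture's. Along the fixture's y it starts at -140 to -90 mm, is caught by the station's detent at +110, far end stop at about +157. Slides with about 1 N; running onto or off the detent's ball takes about 5 N; within 4 mm of the station the ball draws it in and holds it.
- push_face (a point): Middle of the rear face (towards -y of the fixture) of the carrier's upright push lug, 73 mm above the table. The lug is a wooden block 44 mm wide across the rail, 16 mm thick, its top 91 mm above the table, at the carrier's rear end. The carrier's middle is 70 mm ahead of the push face.
- station (a point): Point of the fixture where the carrier's middle underside (28 mm above the table) is when caught by the next station's detent: beside the spring plunger's small aluminium housing on the far side of the rail. The push face is then 70 mm back from it along the rail.
- nest (a point): Middle of the floor of the nest on the carrier's top: 48 mm wide, 108 mm long along the rail, with fences 7 mm high at the sides and front and the lug behind.
- emblem: The badge: a chrome wing emblem, 36 x 90 x 14 mm, 0.06 kg, loose in the nest, long side (its y) along the rail. Origin at the middle of its underside.
- can: Bystander: brown paint can, 64 mm across, 61 mm high, loose. Origin under its middle.
- jar: Bystander: small jar with a grey lid, 53 mm across, 44 mm high, loose. Origin under its middle.
- tape: Bystander: narrow roll of blue tape, 66 mm across, 10 mm high, loose. Origin under its middle.
- marker: Bystander: black marker pen, 136 mm long, 14 mm thick, loose. Origin under its middle.
- brush: Bystander: natural wood lettering brush, 191 mm long, 11 mm thick, loose. Origin under its middle.
- clamp: Bystander: spring clamp lying flat, 62 x 113 x 21 mm, loose. Origin under its middle.
Things that resemble listed ones, but are neither listed nor needed, are in the scene too. Leave any brown or purple look-alike of the emblem alone.

How it is judged:
On the way, in this order (a step that is already met when the one before it is completed fails the run):
1. the gate arm rests open by itself: past 1.7 rad, not touched by the robot (value of joint gate above 1.7 rad and contact force between gate and the arm below 0.1 N and contact force between gate and the fingers below 0.1 N), for 0.3 s.
2. the carrier is caught at the next station's detent (y of carrier in the frame of fixture between 0.106 and 0.114 m), for 0.2 s.
At the end, for the whole second after the job is handed in: The gate arm rests open (past 1.7 rad) and still; the carrier is at rest in the station's detent (its origin 110 mm along the fixture's y, within 4 mm); the badge lies flat in its nest, its origin within 20 mm of the nest's middle (all of step 2 and value of joint gate above 1.7 rad and velocity of joint gate between -0.1 and 0.1 rad/s and linear speed of carrier below 0.01 m/s and horizontal distance between emblem and nest below 0.02 m and z of emblem in the frame of nest below 0.004 m and angle between emblem's own z axis and vertical below 0.1 rad and linear speed of emblem below 0.02 m/s); the robot touches nothing.
It fails at once if the badge is touched by the robot (over 1 N) (contact force between emblem and the fingers above 1 N or contact force between emblem and the arm above 1 N).
It fails at once if one of the other things is moved by more than 30 mm (distance of any of can, jar, tape, marker, brush, clamp from where it was at the start of the episode above 0.03 m).
It also fails if it takes over 67 s, if anything falls off the work surface, if the arm or the gripper's body presses on something with over 40 N, if the wrist force passes 120 N, or if a joint passes its speed limit or range.

### The arm

A 7-joint arm with a two-finger parallel gripper is mounted at the origin on a cart in front of the work surface, level with it; the furniture and walls round the work are solid. World frame = base frame: x ahead of the robot, y to its left, z up, the work surface at z = 0. Lengths are in m, angles in rad, forces in N, time in s.
With the tool pointing down it reaches from about 0.4 to 0.85 m from the base axis. Payload 10.4 kg.
Tool frame: the origin (TCP) lies midway between the tips of the shut fingers; the grasp point (between the pads) lies 19 mm behind it; y points along the fingers, x is the direction in which the jaws open and shut, and the axes are right-handed (so a half turn about y gives the same grasp; the last joint's range is limited). The gripper opens to 87 mm and grips with 3 to 60 N. Pads are 19 mm wide; open, the fingers measure 117 mm over their backs; the gripper's body (75 mm by 190 mm) begins 51 mm behind the grasp point.
Start: joints at [-0.023, 0.332, -0.065, 1.46, 0.022, 1.35, -0.088], TCP at [0.625, 0, 0.223] pointing down, gripper open.
Joint ranges: [-2.6, 2.6], [-0.5, 2.12], [-1.47, 1.34], [0.16, 2.42], [-1.27, 4.41], [0.06, 2.06], [-2.6, 2.6]. Speed limits (rad/s): [2.22, 2.22, 2.79, 2.79, 3.14, 3.14, 3.14].

### API

Orientations are given as a unit quaternion [x, y, z, w].
In Python, from bench import * gives the robot as it stands.
- The arm moves only by the tool jog_arm, never from a script. Its argument "commands" is a list of rows, each an object with "translation": the shift along the world's x, y, z in mm, a list of three; "twist": the turn about the world's z in rad. A call has 1 to 20 rows; each row shifts and turns the commanded pose from where the row before left it; what a row does not reach is not made up. A row lasts 1/10 s, in which the tool goes at most 50 mm and 8.59 degrees, less where a joint would pass 70% of its speed; a pose out of reach is approached as far as the arm can. A call is refused whole if a number of a shift passes 50 or a number of a turn 0.15, either way. A call with a gripper value outside its range is refused whole. "grip" is the closure, from 0 (fully open) to 1 (shut), set as the call begins (left out, the last holds). The fingers move at their own pace and stop on an object; "grip_force" is the grip in N (left out, the last holds). Time passes only in rows, so rows that do not move let the fingers close. It gives the time, the measured TCP pose, the force and the opening at its end, in the units of the state.
- read_state(): the state, without advancing time (a new reading comes with each control period).
- camera(name): name is "scene" or "side" or "wrist"; returns a dict with "img" (420x560x3 uint8, red, green, blue), "fx", "fy", "cx", "cy" (pixels), "dist" ([k1, k2, p1, p2, k3] as OpenCV has them; the pictures are not rectified), "cam_to_world" (4x4, takes a point from camera to world coordinates). Camera axes: x right, y down, z forward; pixel columns grow to the right and rows downward; lengths in m; the calibration is good to about 2 mm. A picture is of the moment at which its call begins. There is no depth.
- close_job(): hands the job in, once; it reports no verdict.
The state is a dict: "time": time; "joint_positions": joint angles; "joint_vel": joint speeds; "joint_torque": joint torques, N m; "ee_pos": TCP position; "eef_rot": TCP orientation; "ft_force": force on the tool from outside, world axes, zero at the start; "torque": the same for the moment, N m; "width": finger opening in m.
Only numpy, scipy, OpenCV 4.12 (cv2) and the standard library are available. Lean on these libraries where they do the work, as an engineer would, in place of code of your own. Each camera call takes 0.05 s, during which the arm holds its last target.

## Working session

There is one attempt and no reset: what is moved stays moved. The work goes in short steps, Python scripts to look and compute and a tool call to move; the robot and the scene stay as the last step left them, time stands still between calls to the robot, and variables do not carry over. Pictures are saved under pics/ and viewed, and the job is handed in when it is done.

Besides the shell and the picture viewer there is one more tool, called after "Request:" as name(argument=value, ...) on one line, values as JSON. jog_arm: Moves the arm, as the interface text tells. Its arguments: {"type":"object","properties":{"commands":{"type":"array"},"grip":{"type":"number"},"grip_force":{"type":"number"}},"required":["commands"]}

```bash
mkdir -p pics; cat > h.py <<'E'
import numpy as np, cv2
from bench import *
def shot(n,f):
    c=camera(n); cv2.imwrite('pics/'+f,cv2.cvtColor(c['img'],cv2.COLOR_RGB2BGR)); np.save('pics/'+f+'.npy',c,allow_pickle=True); return c
def load(f): return np.load('pics/'+f+'.npy',allow_pickle=True).item()
def ray(c,u,v):
    K=np.array([[c['fx'],0,c['cx']],[0,c['fy'],c['cy']],[0,0,1.]])
    p=cv2.undistortPoints(np.array([[[u,v]]],float),K,np.array(c['dist'],float))[0,0]
    T=np.array(c['cam_to_world']); d=T[:3,:3]@[p[0],p[1],1]; return T[:3,3],d
def onz(c,u,v,z):
    o,d=ray(c,u,v); return o+d*(z-o[2])/d[2]
def proj(c,P):
    K=np.array([[c['fx'],0,c['cx']],[0,c['fy'],c['cy']],[0,0,1.]])
    T=np.linalg.inv(np.array(c['cam_to_world'])); r=cv2.Rodrigues(T[:3,:3])[0]
    return cv2.projectPoints(np.array(P,float).reshape(-1,1,3),r,T[:3,3],K,np.array(c['dist'],float))[0][:,0]
E
python3 - <<'E'
from h import *
for n in ['scene','side','wrist']:
    c=shot(n,n+'1.png'); print(n,np.round(c['cam_to_world'],3).tolist(),c['fx'])
s=read_state(); print(s)
E
```

```text
scene [[0.553, -0.522, 0.65, -0.208], [-0.833, -0.341, 0.435, -0.546], [-0.005, -0.782, -0.624, 0.861], [0.0, 0.0, 0.0, 1.0]] 410.9977209140305
side [[0.909, -0.224, 0.352, 0.188], [-0.416, -0.434, 0.799, -0.83], [-0.026, -0.873, -0.488, 0.609], [0.0, 0.0, 0.0, 1.0]] 379.20000898039495
wrist [[1.0, 0.0, -0.002, 0.625], [-0.0, -0.97, -0.245, 0.066], [-0.002, 0.245, -0.97, 0.385], [0.0, 0.0, 0.0, 1.0]] 296.10276046061784
{'time': 0.15, 'joint_positions': array([-0.02260382,  0.33273457, -0.06472308,  1.46067403,  0.02160792,
        1.34991304, -0.08852391]), 'joint_vel': array([-0.00145002, -0.00333674, -0.00023502, -0.00425916,  0.00130599,
        0.00059333, -0.00037407]), 'joint_torque': array([ 1.82067095e-03, -6.23630190e+01,  2.54254905e-02, -3.90143681e+01,
       -6.11935230e-02,  3.71907104e-02, -1.53469024e-06]), 'ee_pos': array([6.24734397e-01, 1.47969573e-05, 2.21967365e-01]), 'eef_rot': array([ 7.07121595e-01, -3.58359747e-04, -3.71661708e-04, -7.07091778e-01]), 'ft_force': array([ 0.15880117, -0.31366879,  0.69539004]), 'torque': array([-0.04469541,  0.04400184, -0.00324595]), 'width': 0.08700104510002662}
```

View pics/scene1.png

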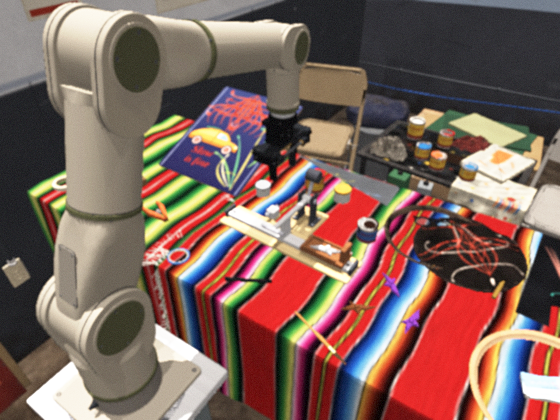

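View pics/side1.png

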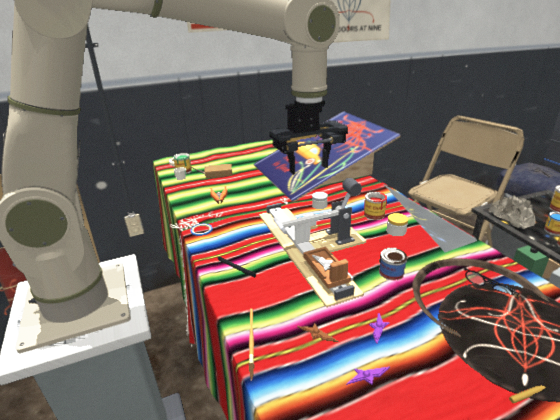

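View pics/wrist1.png

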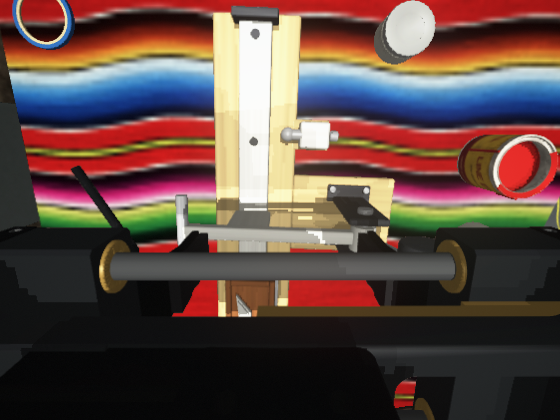

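```bash
python3 - <<'E'
from h import *
for f,x,y,w,h in [('scene1',215,150,180,135),('side1',245,165,160,140)]:
    a=cv2.imread(f'pics/{f}.png')[y:y+h,x:x+w]; a=cv2.resize(a,None,fx=4.3,fy=4.2,interpolation=cv2.INTER_CUBIC); cv2.imwrite(f'pics/{f}z.png',a)
E
```

```text
(no output)
```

View pics/scene1z.png

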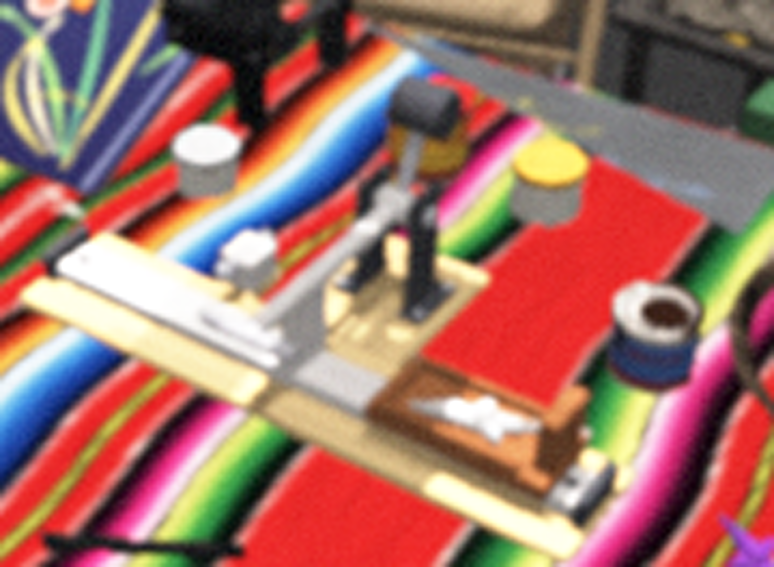

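View pics/side1z.png

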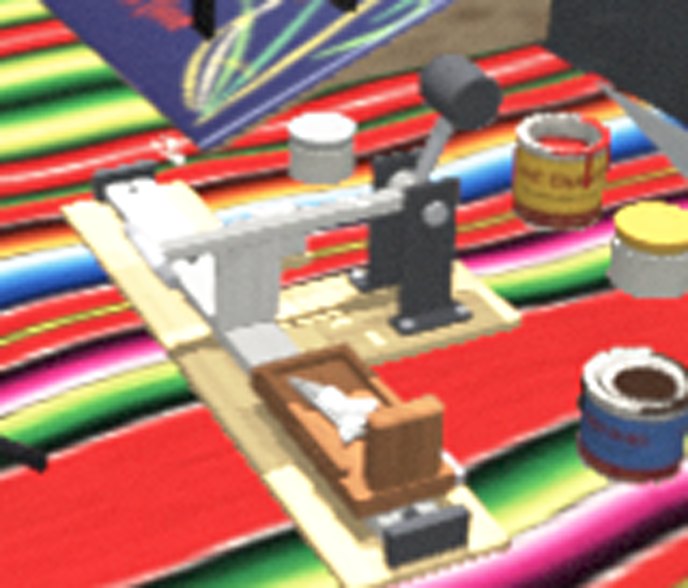

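```bash
python3 - <<'E'
from h import *
sc,si,wr=[load(f'{n}1.png') for n in('scene','side','wrist')]
S=lambda x,y:(x/4.3+215,y/4.2+150); D=lambda x,y:(x/4.3+245,y/4.2+165)
for n,c,p,z in [('sc L-near',sc,S(24,290),.012),('sc R-near',sc,S(560,555),.012),('sc R-far',sc,S(625,470),.012),('sc L-far',sc,S(100,235),.012),
 ('si L-near',si,D(65,208),.012),('si R-near',si,D(350,588),.012),('si R-far',si,D(507,545),.012),('si L-far',si,D(190,182),.012),
 ('wr Ln',wr,(214,13),.012),('wr Lf',wr,(299,15),.012),('wr left edge lower',wr,(217,195),.012),
 ('wr handle L',wr,(182,200),.095),('sc handle L end',sc,S(205,312),.095),('sc handle R end',sc,S(280,345),.095),('si handle L',si,D(135,222),.095),('si handle R',si,D(200,285),.095),
 ('si lug BL',si,D(365,405),.091),('si lug BR',si,D(440,405),.091),('sc lug R',sc,S(582,395),.091),('sc lug near top', sc,S(545,432),.091)]:
    print(n,np.round(onz(c,*p,z)*1000,1))
E
```

```text
sc L-near [554.2 193.4  12. ]
sc R-near [ 529.7 -270.7   12. ]
sc R-far [ 624.1 -272.4   12. ]
sc L-far [641.9 188.6  12. ]
si L-near [544.9 186.2  12. ]
si R-near [ 526.3 -275.1   12. ]
si R-far [ 619.4 -283.1   12. ]
si L-far [646.6 181.2  12. ]
wr Ln [548.1 194.2  12. ]
wr Lf [643.  192.1  12. ]
wr left edge lower [540.3 -13.4  12. ]
wr handle L [523.8  -0.9  95. ]
sc handle L end [528.1   3.   95. ]
sc handle R end [526.9 -58.5  95. ]
si handle L [528.4   6.7  95. ]
si handle R [532.1 -82.2  95. ]
si lug BL [ 560.2 -227.5   91. ]
si lug BR [ 595.6 -245.4   91. ]
sc lug R [ 595.  -245.5   91. ]
sc lug near top [ 550.6 -241.5   91. ]
```

Request:
jog_arm(commands=[{"translation":[-25,-14,0],"twist":-0.046},{"translation":[-25,-14,-10],"twist":0},{"translation":[-25,-14,-10],"twist":0},{"translation":[-25,-13,-10],"twist":0},{"translation":[0,0,-12],"twist":0},{"translation":[0,0,0],"twist":0},{"translation":[0,0,0],"twist":0}], grip=0.4, grip_force=25)

```text
time: 0.85
ee_pos: [0.5255, -0.0543, 0.1807]
eef_rot: [-0.707, 0.016, -0.016, 0.707]
ft_force: [1.4, 0.8, 0.3]
width: 0.0532
```

```bash
python3 - <<'E'
from h import *
shot('wrist','wrist2.png');shot('scene','scene2.png');shot('side','side2.png')
a=np.hstack([cv2.resize(cv2.imread(f'pics/{f}.png')[y:y+h,x:x+w],(400,400),interpolation=cv2.INTER_CUBIC) for f,x,y,w,h in [('scene2',215,140,140,140),('side2',245,145,140,140)]])
cv2.imwrite('pics/z2.png',a)
E
```

```text
(no output)
```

View pics/wrist2.png

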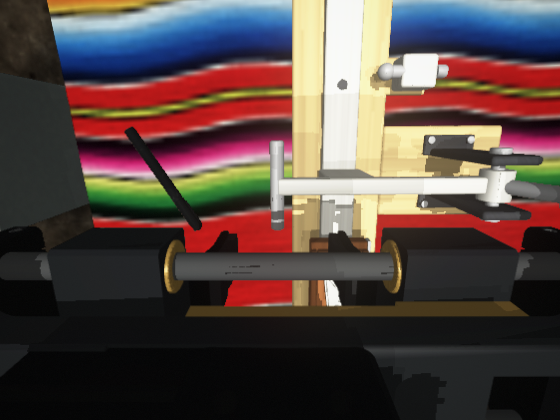

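View pics/z2.png

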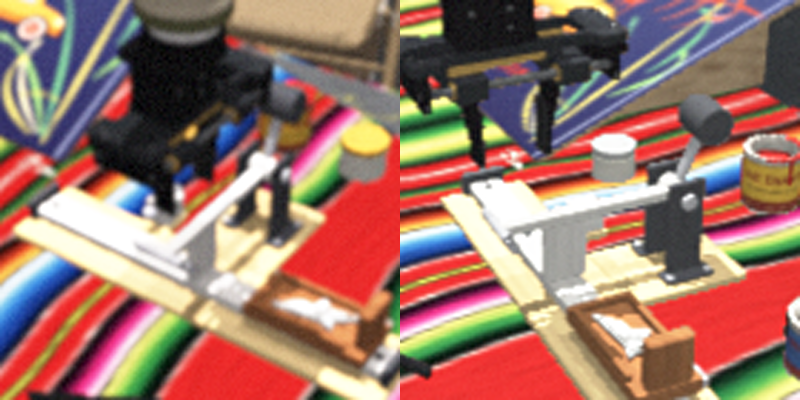

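```bash
python3 - <<'E'
from h import *
c=load('wrist2.png.npy'[:-4])
for p in [(277,141),(278,229),(277.5,186),(497,184)]: print(p,np.round(onz(c,*p,.097)*1000,1))
for p in [(293,100),(390,100)]: print(p,np.round(onz(c,*p,.012)*1000,1))
print(np.round(onz(c,197,225,.007)*1000))
E
```

```text
(277, 141) [524.    4.2  97. ]
(278, 229) [521.1 -71.   97. ]
(277.5, 186) [522.6 -32.9  97. ]
(497, 184) [707.6 -39.5  97. ]
(293, 100) [541.3  43.3  12. ]
(390, 100) [644.   38.7  12. ]
[422. -92.   7.]
```

Request:
jog_arm(commands=[{"translation":[-4,-3,-15],"twist":0.006},{"translation":[0,0,-20],"twist":0},{"translation":[0,0,-20],"twist":0},{"translation":[0,0,-20],"twist":0},{"translation":[0,0,-20],"twist":0},{"translation":[0,0,-8],"twist":0},{"translation":[0,0,-2],"twist":0},{"translation":[0,0,0],"twist":0}])

```text
time: 1.8
ee_pos: [0.5216, -0.0579, 0.0762]
eef_rot: [-0.707, 0.014, -0.014, 0.707]
ft_force: [0.6, -0.3, -0.7]
width: 0.0526
```

```bash
python3 - <<'E'
from h import *
shot('wrist','wrist3.png');shot('scene','scene3.png');shot('side','side3.png')
a=np.hstack([cv2.resize(cv2.imread(f'pics/{f}.png')[y:y+h,x:x+w],(400,400),interpolation=cv2.INTER_CUBIC) for f,x,y,w,h in [('scene3',215,140,140,140),('side3',245,145,140,140)]])
cv2.imwrite('pics/z3.png',a)
E
```

```text
(no output)
```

View pics/wrist3.png

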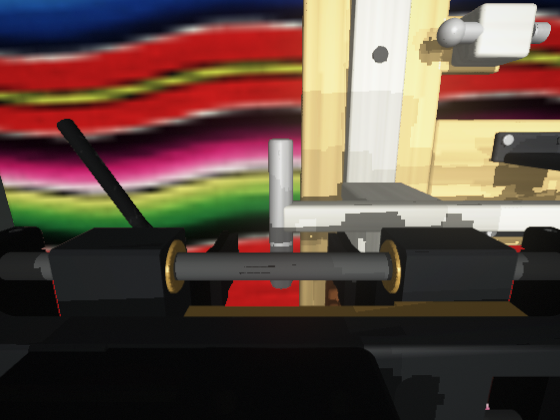

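View pics/z3.png

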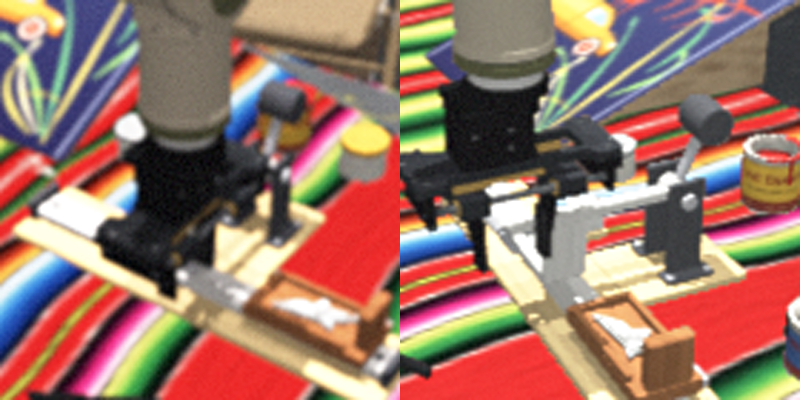

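Request:
jog_arm(commands=[{"translation":[0,0,0],"twist":0},{"translation":[0,0,0],"twist":0},{"translation":[0,0,0],"twist":0},{"translation":[0,0,0],"twist":0},{"translation":[0,0,0],"twist":0},{"translation":[0,0,0],"twist":0},{"translation":[0,0,0],"twist":0}], grip=1, grip_force=20)

```text
time: 2.65
ee_pos: [0.5207, -0.058, 0.0755]
eef_rot: [-0.707, 0.014, -0.014, 0.707]
ft_force: [-2.5, 0.2, 1.7]
width: 0.0113
```

```bash
python3 - <<'E'
import numpy as np
th=np.concatenate([np.arange(0,1.76,0.07),[1.76]])
x=185*(1-np.cos(th)); z=185*np.sin(th)
for i in range(1,len(th)): print(round(th[i],2),round(x[i]-x[i-1],1),round((x[i]-x[i-1])*-.036,1),round(z[i]-z[i-1],1),round(x[i],1),round(z[i],1))
E
```

```text
0.07 0.5 -0.0 12.9 0.5 12.9
0.14 1.4 -0.0 12.9 1.8 25.8
0.21 2.3 -0.1 12.7 4.1 38.6
0.28 3.1 -0.1 12.6 7.2 51.1
0.35 4.0 -0.1 12.3 11.2 63.4
0.42 4.9 -0.2 12.0 16.1 75.4
0.49 5.7 -0.2 11.6 21.8 87.1
0.56 6.5 -0.2 11.2 28.3 98.3
0.63 7.3 -0.3 10.7 35.5 109.0
0.7 8.0 -0.3 10.2 43.5 119.2
0.77 8.7 -0.3 9.6 52.2 128.8
0.84 9.3 -0.3 9.0 61.5 137.8
0.91 9.9 -0.4 8.3 71.5 146.1
0.98 10.5 -0.4 7.6 82.0 153.6
1.05 11.0 -0.4 6.8 92.9 160.5
1.12 11.4 -0.4 6.0 104.4 166.5
1.19 11.8 -0.4 5.2 116.2 171.7
1.26 12.2 -0.4 4.4 128.4 176.1
1.33 12.5 -0.4 3.5 140.9 179.7
1.4 12.7 -0.5 2.6 153.6 182.3
1.47 12.8 -0.5 1.8 166.4 184.1
1.54 12.9 -0.5 0.9 179.3 184.9
1.61 12.9 -0.5 -0.1 192.3 184.9
1.68 12.9 -0.5 -1.0 205.2 183.9
1.75 12.8 -0.5 -1.9 218.0 182.0
1.76 1.8 -0.1 -0.3 219.8 181.7
```

Request:
jog_arm(commands=[{"translation":[0.5,0,13],"twist":0},{"translation":[1.3,0,13],"twist":0},{"translation":[2.3,0,12.6],"twist":0},{"translation":[3.1,0,12.5],"twist":0},{"translation":[4,-0.5,12.3],"twist":0},{"translation":[4.9,0,12],"twist":0},{"translation":[5.7,0,11.7],"twist":0},{"translation":[6.5,-0.5,11.2],"twist":0}])

```text
time: 3.45
ee_pos: [0.5478, -0.059, 0.175]
eef_rot: [-0.707, 0.016, -0.013, 0.707]
ft_force: [-10.7, 0.2, 5.1]
width: 0.0109
```

Request:
jog_arm(commands=[{"translation":[6.5,-0.5,10.7],"twist":0},{"translation":[8,0,10.2],"twist":0},{"translation":[8.7,-0.5,9.6],"twist":0},{"translation":[9.3,0,9],"twist":0},{"translation":[9.9,-0.5,8.3],"twist":0},{"translation":[10.5,-0.5,7.6],"twist":0},{"translation":[11,-0.5,6.8],"twist":0},{"translation":[11.4,-0.5,6],"twist":0}])

```text
time: 4.25
ee_pos: [0.6255, -0.062, 0.2444]
eef_rot: [-0.707, 0.013, -0.015, 0.707]
ft_force: [-0.4, -0.5, -0.8]
width: 0.0107
```

Request:
jog_arm(commands=[{"translation":[11.8,-0.5,5.2],"twist":0},{"translation":[12.2,-0.5,4.2],"twist":0},{"translation":[12.5,-0.5,3.3],"twist":0},{"translation":[12.7,-0.5,2.4],"twist":0},{"translation":[12.8,-0.5,1.6],"twist":0},{"translation":[12.9,-0.5,0.7],"twist":0},{"translation":[12.9,-0.5,-0.3],"twist":0},{"translation":[12.9,-0.5,-1.2],"twist":0},{"translation":[12.8,-0.5,-2],"twist":0},{"translation":[0,0,0],"twist":0}])

```text
time: 5.25
ee_pos: [0.7399, -0.0665, 0.2568]
eef_rot: [0.707, -0.013, 0.015, -0.707]
ft_force: [1.8, -0.7, 0.7]
width: 0.0112
```

```bash
python3 - <<'E'
from h import *
shot('wrist','wrist4.png');shot('scene','scene4.png');shot('side','side4.png')
a=np.hstack([cv2.resize(cv2.imread(f'pics/{f}.png')[y:y+h,x:x+w],(400,400),interpolation=cv2.INTER_CUBIC) for f,x,y,w,h in [('scene4',215,120,160,160),('side4',245,125,160,160)]])
cv2.imwrite('pics/z4.png',a)
E
```

```text
(no output)
```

View pics/z4.png

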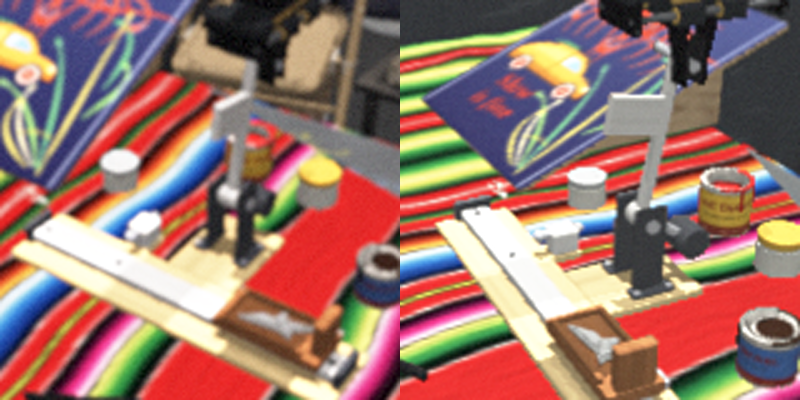

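The gate stands near vertical, held at about 1.75 rad, with its counterweight low beyond the pivot. I'll release it and back off upwards.

Request:
jog_arm(commands=[{"translation":[0,0,0],"twist":0},{"translation":[0,0,0],"twist":0},{"translation":[0,0,0],"twist":0},{"translation":[5,0,0],"twist":0},{"translation":[5,0,0],"twist":0},{"translation":[5,0,5],"twist":0},{"translation":[0,0,15],"twist":0},{"translation":[0,0,20],"twist":0},{"translation":[0,0,20],"twist":0},{"translation":[0,0,10],"twist":0},{"translation":[0,0,0],"twist":0},{"translation":[0,0,0],"twist":0},{"translation":[0,0,0],"twist":0}], grip=0)

```text
time: 6.7
ee_pos: [0.7529, -0.0664, 0.3244]
eef_rot: [-0.707, 0.015, -0.013, 0.707]
ft_force: [0.1, 0.9, 0.1]
width: 0.0865
```

```bash
python3 - <<'E'
from h import *
shot('scene','scene5.png');shot('side','side5.png')
a=np.hstack([cv2.resize(cv2.imread(f'pics/{f}.png')[y:y+h,x:x+w],(400,400),interpolation=cv2.INTER_CUBIC) for f,x,y,w,h in [('scene5',215,120,160,160),('side5',245,125,160,160)]])
cv2.imwrite('pics/z5.png',a)
E
```

```text
(no output)
```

View pics/z5.png

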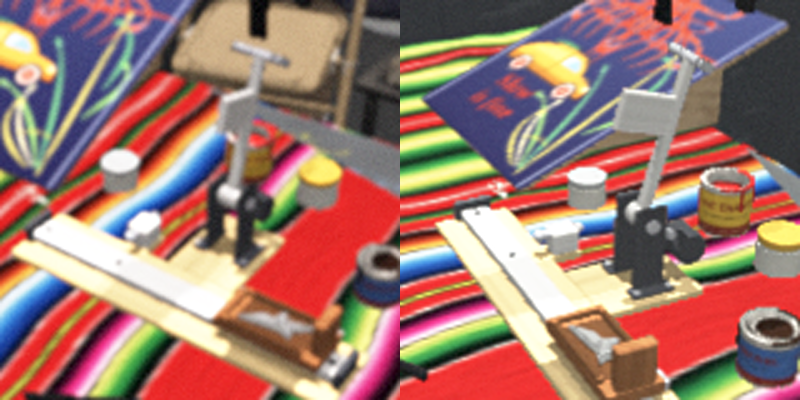

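View pics/side5.png

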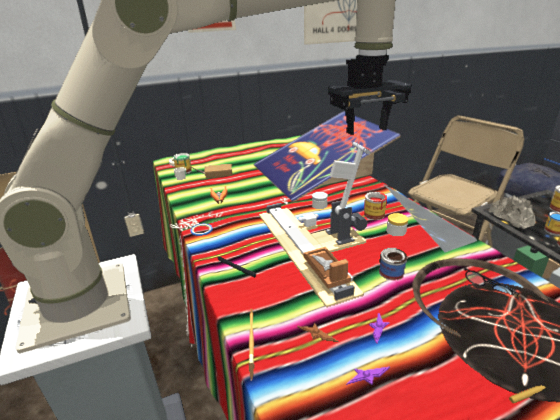

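```bash
python3 - <<'E'
from h import *
for f,x,y,w,h in [('side5',300,240,64,64),('scene5',300,225,64,64)]:
    a=cv2.resize(cv2.imread(f'pics/{f}.png')[y:y+h,x:x+w],(576,576),interpolation=cv2.INTER_CUBIC); cv2.imwrite(f'pics/{f}l.png',a)
c=load('side5.png')
print(np.round(onz(c,393,275,0)*1000))
E
```

```text
[ 739. -244.    0.]
```

View pics/side5l.png

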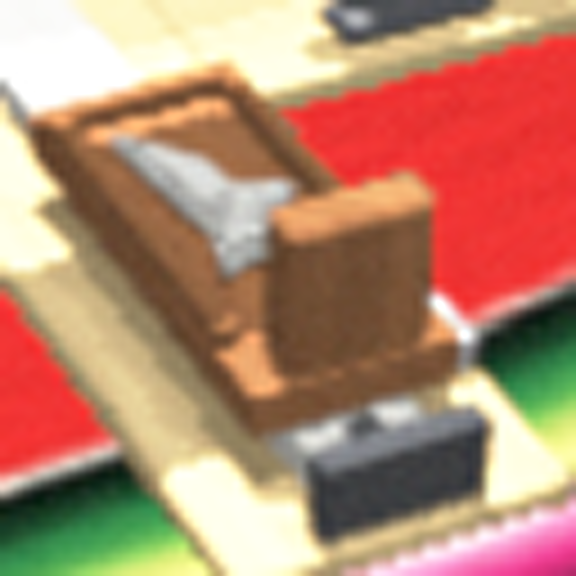

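View pics/scene5l.png

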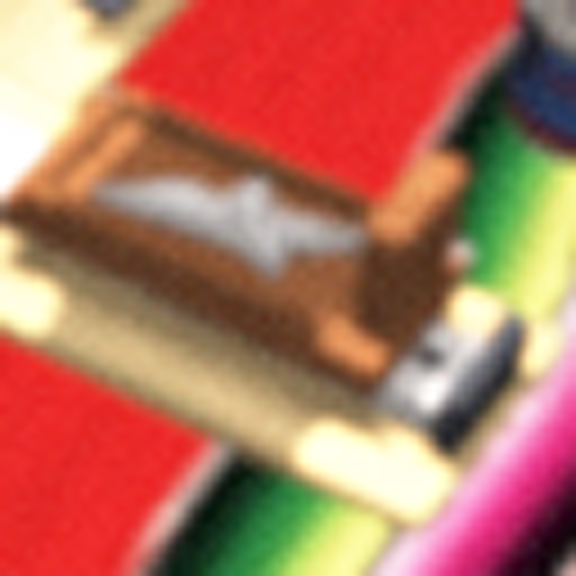

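```bash
python3 - <<'E'
from h import *
c=load('side5.png');s=load('scene5.png')
O=np.array([587.3,-45.2]);a=-.036;R=np.array([[np.cos(a),-np.sin(a)],[np.sin(a),np.cos(a)]])
def f(n,c,u,v,z,o):
    p=onz(c,o[0]+u/9,o[1]+v/9,z)*1000; print(n,np.round(p,1),np.round(R.T@(p[:2]-O),1))
f('lug L',c,272,243,.091,(300,240));f('lug R',c,433,208,.091,(300,240))
f('stop top L',c,310,460,.04,(300,240));f('stop top R',c,487,415,.04,(300,240))
f('sc L',s,398,243,.091,(300,225));f('sc R',s,466,170,.091,(300,225))
print('bottom of lug',); f('bl',c,275,370,.044,(300,240));f('br',c,430,335,.044,(300,240))
for y in(-250,-200,40,30): print(y,O+R@[0,y])
E
```

```text
lug L [ 550.3 -246.    91. ] [ -29.8 -202. ]
lug R [ 593.8 -251.6   91. ] [  13.9 -206.1]
stop top L [ 549.1 -270.    40. ] [ -30.1 -226. ]
stop top R [ 598.2 -275.2   40. ] [  19.1 -229.5]
sc L [ 557.3 -245.6   91. ] [ -22.8 -201.3]
sc R [ 597.7 -248.5   91. ] [  17.7 -202.8]
bottom of lug
bl [ 556.6 -239.8   44. ] [ -23.7 -195.6]
br [ 599.8 -245.6   44. ] [  19.7 -199.8]
-250 [ 578.30194387 -295.0380175 ]
-200 [ 580.1015551 -245.070414 ]
40 [588.73968898  -5.2259172 ]
30 [588.37976674 -15.2194379 ]
```

Request:
jog_arm(commands=[{"translation":[-16,-20,0],"twist":0},{"translation":[-16,-20,0],"twist":0.12},{"translation":[-16,-20,0],"twist":0.145},{"translation":[-16,-20,0],"twist":0.145},{"translation":[-16,-20,0],"twist":0.145},{"translation":[-16,-20,0],"twist":0.145},{"translation":[-16,-20,0],"twist":0.145},{"translation":[-16,-20,0],"twist":0.145},{"translation":[-16,-20,0],"twist":0.145},{"translation":[-16,-20,0],"twist":0.145},{"translation":[-16,-20,0],"twist":0.145},{"translation":[0,0,0],"twist":0.145},{"translation":[0,0,-20],"twist":0},{"translation":[0,0,-30],"twist":0},{"translation":[0,0,-30],"twist":0},{"translation":[0,0,-30],"twist":0},{"translation":[0,0,-30],"twist":0},{"translation":[0,0,-10],"twist":0},{"translation":[0,0,0],"twist":0}], grip=1)

```text
time: 8.7
ee_pos: [0.5763, -0.2861, 0.1746]
eef_rot: [-0.509, -0.489, 0.49, 0.511]
ft_force: [0.7, 0.3, 0.0]
width: 0.0003
```

```bash
python3 - <<'E'
from h import *
shot('scene','scene6.png');shot('side','side6.png')
a=np.hstack([cv2.resize(cv2.imread(f'pics/{f}.png')[y:y+h,x:x+w],(400,400),interpolation=cv2.INTER_CUBIC) for f,x,y,w,h in [('scene6',235,140,160,160),('side6',255,150,160,160)]])
cv2.imwrite('pics/z6.png',a)
from scipy.spatial.transform import Rotation as Q
s=read_state();print(s['ee_pos'],Q.from_quat(s['eef_rot']).as_matrix().round(3))
E
```

```text
[ 0.57771179 -0.28670802  0.17742271] [[ 0.041  0.001 -0.999]
 [ 0.999 -0.001  0.041]
 [-0.    -1.    -0.001]]
```

View pics/z6.png

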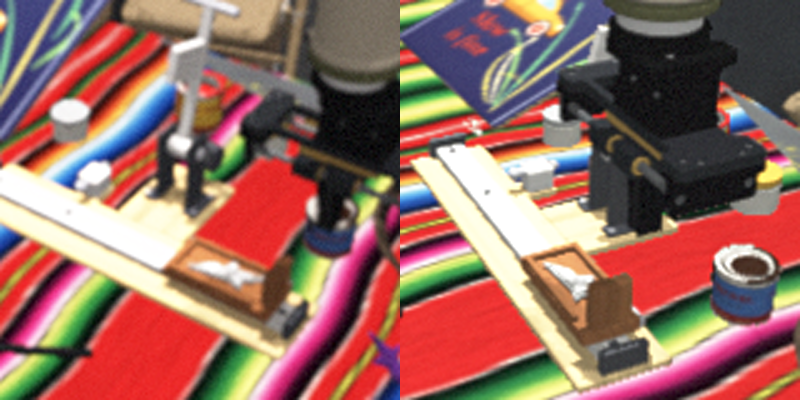

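Request:
jog_arm(commands=[{"translation":[-1,0,-20],"twist":0},{"translation":[0,0,-20],"twist":0},{"translation":[0,0,-20],"twist":0},{"translation":[0,0,-20],"twist":0},{"translation":[0,0,-20],"twist":0},{"translation":[0,0,-8],"twist":0},{"translation":[0,0,0],"twist":0},{"translation":[0,0,0],"twist":0}])

```text
time: 9.6
ee_pos: [0.577, -0.2869, 0.0696]
eef_rot: [0.511, 0.49, -0.489, -0.509]
ft_force: [0.2, 0.6, 0.8]
width: 0.0006
```

```bash
python3 - <<'E'
from h import *
shot('scene','scene7.png');shot('side','side7.png')
a=np.hstack([cv2.resize(cv2.imread(f'pics/{f}.png')[y:y+h,x:x+w],(400,400),interpolation=cv2.INTER_CUBIC) for f,x,y,w,h in [('scene7',275,180,120,120),('side7',275,190,120,120)]])
cv2.imwrite('pics/z7.png',a)
E
```

```text
(no output)
```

View pics/z7.png

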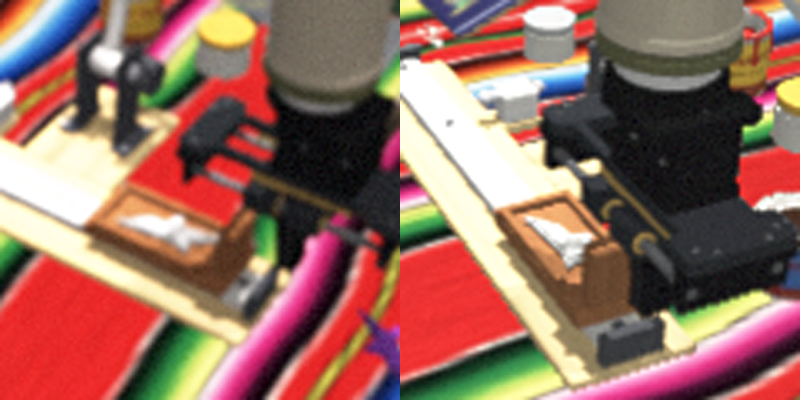

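Request:
jog_arm(commands=[{"translation":[0,4,0],"twist":0},{"translation":[0,4,0],"twist":0},{"translation":[0,4,0],"twist":0},{"translation":[1,4,0],"twist":0},{"translation":[0,4,0],"twist":0},{"translation":[0,4,0],"twist":0},{"translation":[0,4,0],"twist":0},{"translation":[0,4,0],"twist":0},{"translation":[0,4,0],"twist":0},{"translation":[1,4,0],"twist":0}])

```text
time: 10.7
ee_pos: [0.5779, -0.2464, 0.068]
eef_rot: [-0.51, -0.489, 0.49, 0.51]
ft_force: [-1.0, -0.9, -0.9]
width: 0.0005
```

```bash
python3 - <<'E'
from h import *
shot('scene','scene8.png');shot('side','side8.png')
a=np.hstack([cv2.resize(cv2.imread(f'pics/{f}.png')[y:y+h,x:x+w],(400,400),interpolation=cv2.INTER_CUBIC) for f,x,y,w,h in [('scene8',275,180,120,120),('side8',275,190,120,120)]])
cv2.imwrite('pics/z8.png',a)
E
```

```text
(no output)
```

View pics/z8.png

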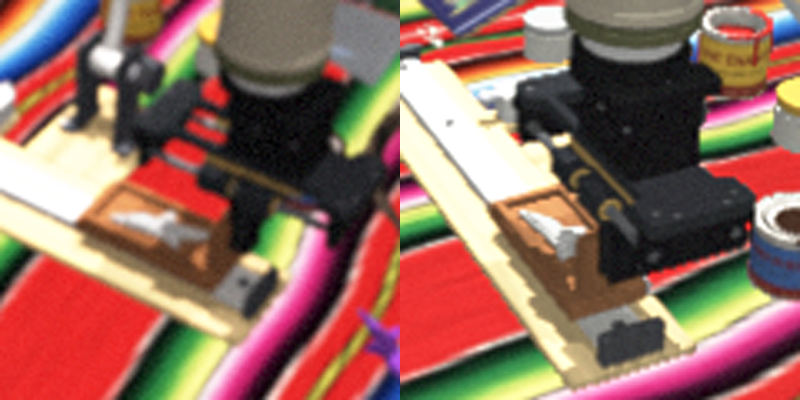

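Request:
jog_arm(commands=[{"translation":[0,5,0],"twist":0},{"translation":[0,7,0],"twist":0},{"translation":[0,9,0],"twist":0},{"translation":[1,10,0],"twist":0},{"translation":[0,10,0],"twist":0},{"translation":[0,10,0],"twist":0},{"translation":[1,10,0],"twist":0},{"translation":[0,10,0],"twist":0},{"translation":[0,10,0],"twist":0},{"translation":[1,10,0],"twist":0},{"translation":[0,10,0],"twist":0},{"translation":[1,10,0],"twist":0},{"translation":[0,10,0],"twist":0},{"translation":[0,10,0],"twist":0},{"translation":[1,9,0],"twist":0},{"translation":[0,8,0],"twist":0},{"translation":[0,7,0],"twist":0},{"translation":[0,5,0],"twist":0},{"translation":[0,4,0],"twist":0},{"translation":[0,3,0],"twist":0}])

```text
time: 12.8
ee_pos: [0.5835, -0.0802, 0.0681]
eef_rot: [0.511, 0.489, -0.489, -0.51]
ft_force: [1.9, -3.3, -0.6]
width: 0.0005
```

```bash
python3 - <<'E'
from h import *
shot('scene','scene9.png');shot('side','side9.png')
a=np.hstack([cv2.resize(cv2.imread(f'pics/{f}.png')[y:y+h,x:x+w],(400,400),interpolation=cv2.INTER_CUBIC) for f,x,y,w,h in [('scene9',215,150,120,120),('side9',245,165,120,120)]])
cv2.imwrite('pics/z9.png',a)
E
```

```text
(no output)
```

View pics/z9.png

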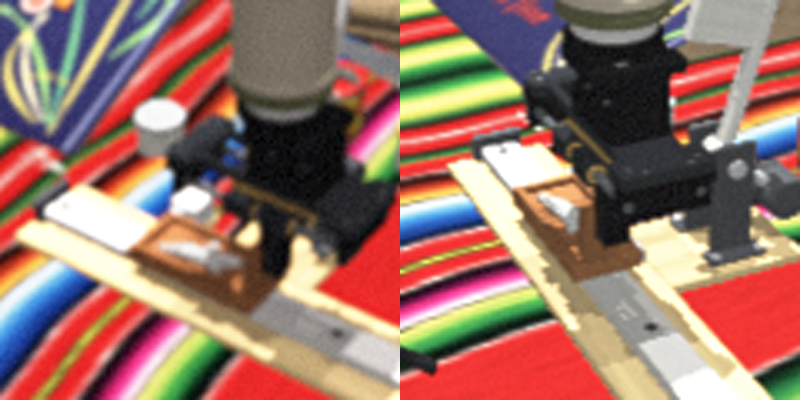

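```bash
python3 - <<'E'
from h import *
for f,x,y,w,h in [('side9',265,200,64,64),('scene9',245,200,64,64)]:
    a=cv2.resize(cv2.imread(f'pics/{f}.png')[y:y+h,x:x+w],(576,576),interpolation=cv2.INTER_CUBIC); cv2.imwrite(f'pics/{f}l.png',a)
E
```

```text
(no output)
```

View pics/side9l.png

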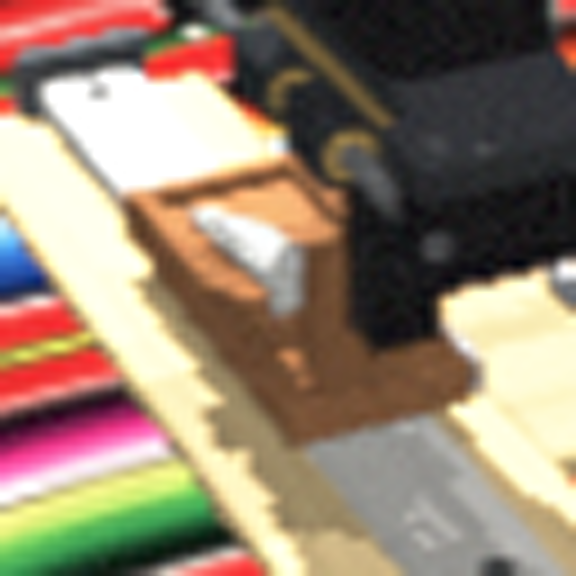

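View pics/scene9l.png

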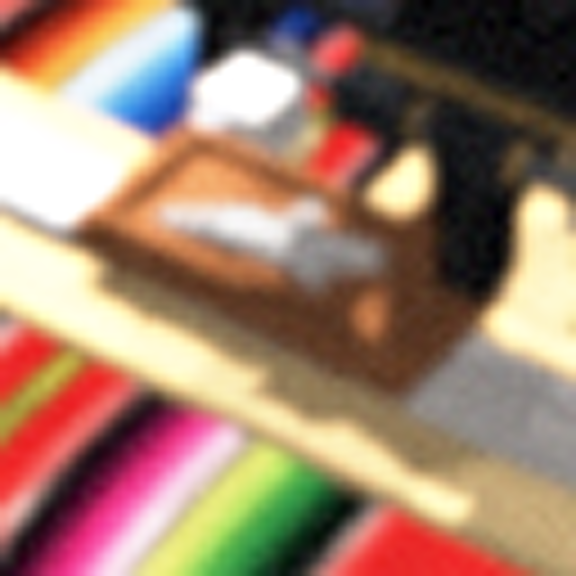

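```bash
cat >> h.py <<'E'
O=np.array([587.3,-45.2]);_a=-.036;R=np.array([[np.cos(_a),-np.sin(_a)],[np.sin(_a),np.cos(_a)]])
def f(n,c,u,v,z,o):
    p=onz(c,o[0]+u/9,o[1]+v/9,z)*1000; print(n,np.round(p,1),np.round(R.T@(p[:2]-O),1))
E
python3 - <<'E'
from h import *
c=load('side9.png');s=load('scene9.png');o=(265,200);p=(245,200)
f('si FL',c,130,195,.051,o);f('si FR',c,285,160,.051,o);f('si RL bot',c,295,445,.028,o);f('si RR bot',c,470,388,.028,o)
f('sc FL',s,80,225,.051,p);f('sc FR',s,195,133,.051,p);f('sc RL bot',s,405,397,.028,p)
# station housing reference, original carrier reference
c=load('side5.png');s=load('scene5.png')
f('start si FL',c,35,125,.051,(300,240));f('si RL',c,260,432,.028,(300,240));f('sc FL',s,5,210,.051,(300,225));f('sc RL',s,375,392,.028,(300,225))
w=load('wrist2.png')
for z in(.03,.04): print('housing',R.T@((onz(w,420,70,z)*1000)[:2]-O))
E
```

```text
si FL [556.6  53.6  51. ] [-34.3  97.7]
si FR [611.4  51.2  51. ] [20.6 97.2]
si RL bot [555.9 -68.5  28. ] [-30.5 -24.4]
si RR bot [617.4 -65.1  28. ] [ 30.7 -18.8]
sc FL [552.9  55.2  51. ] [-38.   99.1]
sc FR [615.6  51.1  51. ] [24.8 97.3]
sc RL bot [561.9 -70.5  28. ] [-24.5 -26.2]
start si FL [ 546.4 -123.5   51. ] [-38.  -79.8]
si RL [ 550.8 -243.    28. ] [ -29.3 -199. ]
sc FL [ 542.1 -118.5   51. ] [-42.5 -74.9]
sc RL [ 555.9 -244.9   28. ] [ -24.2 -200.7]
housing [ 74.64517007 111.81382784]
housing [ 70.34073742 109.990367  ]
```

Request:
jog_arm(commands=[{"translation":[0,4,0],"twist":0},{"translation":[0,5,0],"twist":0},{"translation":[1,6,0],"twist":0},{"translation":[0,6,0],"twist":0},{"translation":[0,6,0],"twist":0},{"translation":[0,5,0],"twist":0},{"translation":[0,4,0],"twist":0},{"translation":[1,3,0],"twist":0},{"translation":[0,2,0],"twist":0},{"translation":[0,1,0],"twist":0},{"translation":[0,0,0],"twist":0}])

```text
time: 14.0
ee_pos: [0.5849, -0.0372, 0.0679]
eef_rot: [-0.51, -0.49, 0.49, 0.51]
ft_force: [-1.9, -2.0, 2.1]
width: 0.0004
```

Request:
jog_arm(commands=[{"translation":[0,2,0],"twist":0},{"translation":[0,2,0],"twist":0},{"translation":[0,2,0],"twist":0}])

```text
time: 14.3
ee_pos: [0.5851, -0.0315, 0.0679]
eef_rot: [0.51, 0.49, -0.49, -0.51]
ft_force: [-0.4, -3.8, 1.5]
width: 0.0004
```

Request:
jog_arm(commands=[{"translation":[0,1,0],"twist":0},{"translation":[0,1,0],"twist":0},{"translation":[0,1,0],"twist":0}])

```text
time: 14.6
ee_pos: [0.5852, -0.0285, 0.0679]
eef_rot: [-0.51, -0.49, 0.49, 0.51]
ft_force: [0.7, -2.5, 0.5]
width: 0.0005
```

```bash
python3 - <<'E'
from h import *
shot('scene','scene10.png');shot('side','side10.png')
a=np.hstack([cv2.resize(cv2.imread(f'pics/{f}.png')[y:y+h,x:x+w],(400,400),interpolation=cv2.INTER_CUBIC) for f,x,y,w,h in [('scene10',225,180,70,70),('side10',255,190,70,70)]])
cv2.imwrite('pics/z10.png',a)
E
```

```text
(no output)
```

View pics/z10.png

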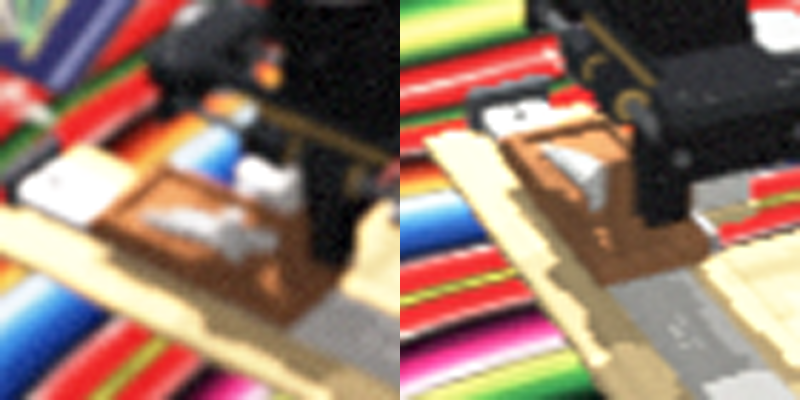

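Request:
jog_arm(commands=[{"translation":[0,1,0],"twist":0},{"translation":[0,1,0],"twist":0}])

```text
time: 14.9
ee_pos: [0.5852, -0.0266, 0.068]
eef_rot: [0.51, 0.49, -0.49, -0.51]
ft_force: [1.0, -3.1, -0.4]
width: 0.0001
```

Request:
jog_arm(commands=[{"translation":[0,1,0],"twist":0},{"translation":[0,1,0],"twist":0}])

```text
time: 15.1
ee_pos: [0.5853, -0.0245, 0.068]
eef_rot: [0.51, 0.49, -0.49, -0.51]
ft_force: [2.5, -3.6, -0.3]
width: 0.0003
```

Request:
jog_arm(commands=[{"translation":[0,1,0],"twist":0},{"translation":[0,1,0],"twist":0}])

```text
time: 15.3
ee_pos: [0.5852, -0.0224, 0.068]
eef_rot: [0.51, 0.49, -0.49, -0.51]
ft_force: [0.9, -3.3, 0.1]
width: 0.0008
```

Request:
jog_arm(commands=[{"translation":[0,1,0],"twist":0},{"translation":[0,0,0],"twist":0}])

```text
time: 15.5
ee_pos: [0.5851, -0.0211, 0.068]
eef_rot: [-0.51, -0.49, 0.49, 0.51]
ft_force: [1.0, -2.2, 0.1]
width: 0.0004
```

Request:
jog_arm(commands=[{"translation":[0,1,0],"twist":0},{"translation":[0,1,0],"twist":0}])

```text
time: 15.7
ee_pos: [0.5852, -0.0193, 0.068]
eef_rot: [-0.51, -0.49, 0.49, 0.51]
ft_force: [1.4, -1.8, 0.4]
width: 0.0004
```

Request:
jog_arm(commands=[{"translation":[0,1,0],"twist":0},{"translation":[0,1,0],"twist":0}])

```text
time: 15.9
ee_pos: [0.585, -0.017, 0.068]
eef_rot: [-0.51, -0.49, 0.49, 0.51]
ft_force: [0.1, -0.8, 0.2]
width: 0.0004
```

```bash
python3 - <<'E'
from h import *
shot('scene','scene11.png');shot('side','side11.png')
for f,x,y,w,h in [('side11',265,190,64,64),('scene11',235,190,64,64)]:
    a=cv2.resize(cv2.imread(f'pics/{f}.png')[y:y+h,x:x+w],(576,576),interpolation=cv2.INTER_CUBIC); cv2.imwrite(f'pics/{f}l.png',a)
E
```

```text
(no output)
```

View pics/side11l.png

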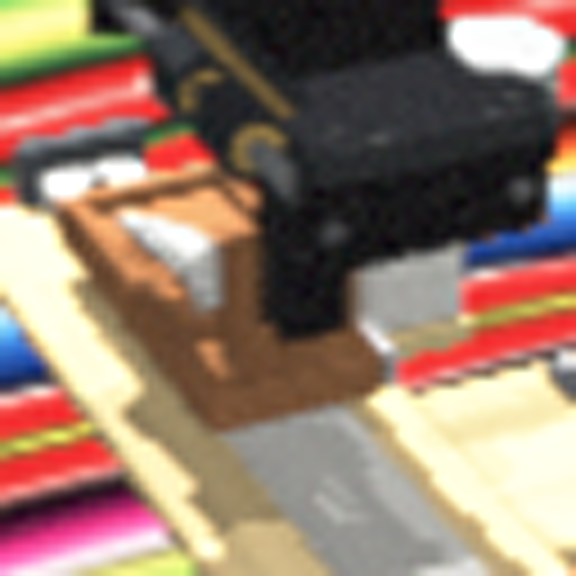

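View pics/scene11l.png

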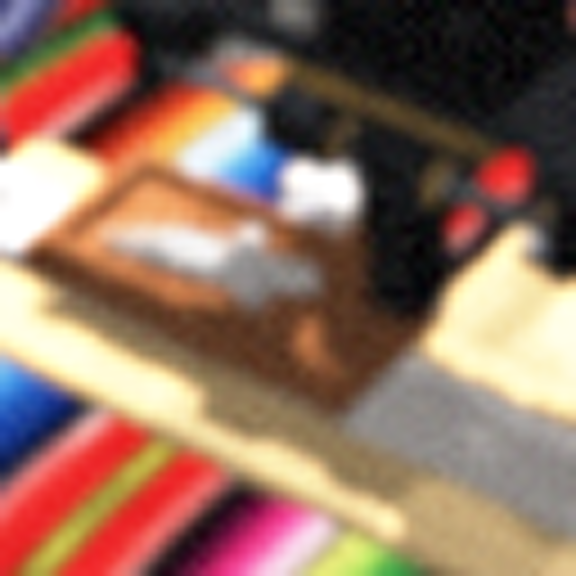

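```bash
python3 - <<'E'
from h import *
c=load('side11.png');s=load('scene11.png');o=(265,190);p=(235,190)
f('si RL',c,215,430,.028,o);f('sc RL',s,345,412,.028,p);f('si FL',c,58,207,.051,o);f('si RR',c,388,382,.028,o)
for i in range(3):
    print(read_state()['ft_force'].round(1))
E
```

```text
si RL [559.1  -5.   28. ] [-29.6  39.1]
sc RL [565.7  -7.9  28. ] [-23.   36.5]
si FL [555.9 112.7  51. ] [-37.  156.7]
si RR [620.7  -4.4  28. ] [31.9 42. ]
[-0.2  0.7 -0.2]
[-0.2  0.7 -0.2]
[-0.2  0.7 -0.2]
```

Request:
jog_arm(commands=[{"translation":[0,0,0],"twist":0},{"translation":[0,0,0],"twist":0}])

```text
time: 16.2
ee_pos: [0.5849, -0.0172, 0.0679]
eef_rot: [-0.51, -0.49, 0.49, 0.51]
ft_force: [-0.7, -0.8, 0.3]
width: 0.0006
```

Request:
jog_arm(commands=[{"translation":[0,1,0],"twist":0},{"translation":[0,0,0],"twist":0}])

```text
time: 16.4
ee_pos: [0.5851, -0.0163, 0.068]
eef_rot: [-0.51, -0.49, 0.49, 0.51]
ft_force: [0.4, 0.5, 0.4]
width: 0.0006
```

Request:
jog_arm(commands=[{"translation":[0,1,0],"twist":0},{"translation":[0,0,0],"twist":0}])

```text
time: 16.6
ee_pos: [0.5851, -0.0153, 0.068]
eef_rot: [-0.51, -0.49, 0.49, 0.51]
ft_force: [0.5, 0.1, 1.1]
width: 0.0002
```

The finger went 2 mm further with no force, so the carrier was drawn ahead of it by the detent. I'll back off and look.

Request:
jog_arm(commands=[{"translation":[0,-5,0],"twist":0},{"translation":[0,-10,0],"twist":0},{"translation":[0,-15,0],"twist":0},{"translation":[-1,-20,0],"twist":0},{"translation":[-1,-20,10],"twist":0},{"translation":[-1,-20,20],"twist":0},{"translation":[-1,-20,20],"twist":0},{"translation":[0,-20,20],"twist":0},{"translation":[0,-20,20],"twist":0},{"translation":[0,-20,10],"twist":0},{"translation":[0,0,0],"twist":0},{"translation":[0,0,0],"twist":0}])

```text
time: 17.8
ee_pos: [0.5807, -0.1865, 0.1676]
eef_rot: [-0.51, -0.489, 0.489, 0.511]
ft_force: [0.1, 1.7, -0.5]
width: 0.0004
```

```bash
python3 - <<'E'
from h import *
shot('scene','scene12.png');shot('side','side12.png')
for f,x,y,w,h in [('side12',265,190,64,64),('scene12',235,190,64,64)]:
    a=cv2.resize(cv2.imread(f'pics/{f}.png')[y:y+h,x:x+w],(576,576),interpolation=cv2.INTER_CUBIC); cv2.imwrite(f'pics/{f}l.png',a)
E
```

```text
(no output)
```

View pics/side12l.png

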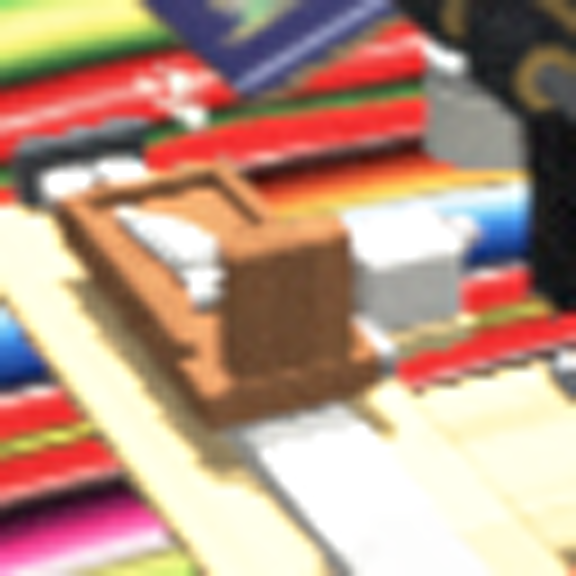

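View pics/scene12l.png

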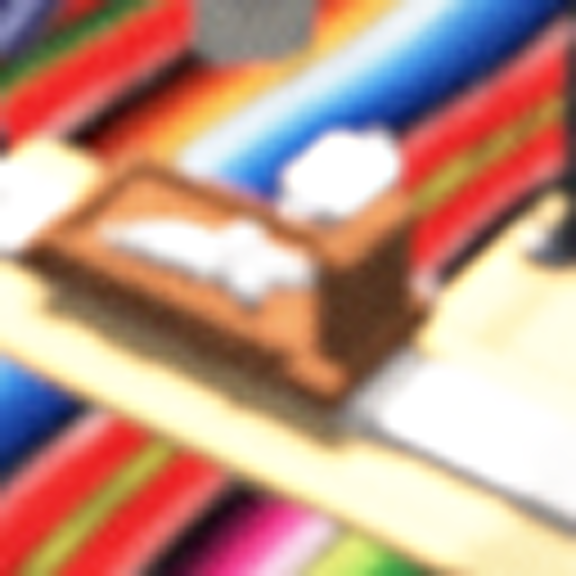

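View pics/side12.png

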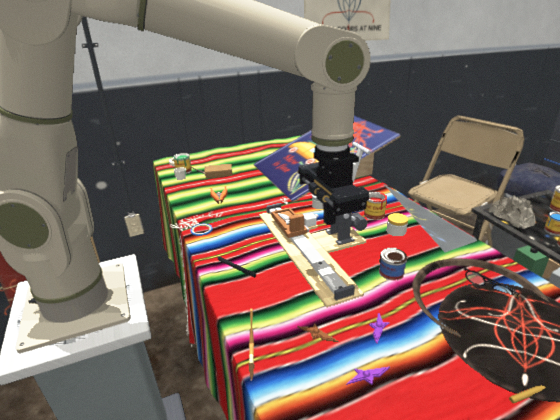

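```bash
python3 - <<'E'
from h import *
shot('wrist','wrist12.png')
c=load('side12.png');s=load('scene12.png');o=(265,190);p=(235,190)
f('si lugL',c,230,252,.091,o);f('si lugR',c,350,224,.091,o);f('sc lugL',s,330,262,.091,p);f('sc lugR',s,412,200,.091,p)
f('si RL',c,215,430,.028,o);f('sc RL',s,338,408,.028,p)
E
```

```text
si lugL [565.5  -5.4  91. ] [-23.2  39. ]
si lugR [606.1  -6.6  91. ] [17.4 39.3]
sc lugL [566.1  -2.6  91. ] [-22.7  41.8]
sc lugR [608.6  -7.1  91. ] [19.9 38.9]
si RL [559.1  -5.   28. ] [-29.6  39.1]
sc RL [566.   -4.7  28. ] [-22.7  39.7]
```

View pics/wrist12.png

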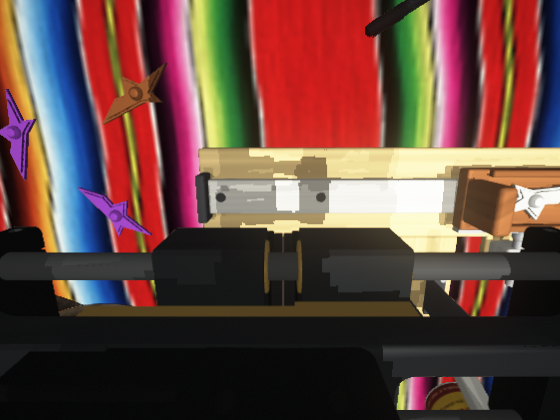

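```bash
python3 - <<'E'
from h import *
a=np.hstack([cv2.resize(cv2.imread(f'pics/{f}.png')[y:y+h,x:x+w],(400,400),interpolation=cv2.INTER_CUBIC) for f,x,y,w,h in [('scene12',215,120,160,160),('side12',245,125,160,160)]])
cv2.imwrite('pics/z12.png',a)
w=load('wrist12.png')
for n,p,z in [('board end',(199,150),.012),('lug rear top',(466,180),.091),('lug rear top',(464,232),.091)]:
    q=onz(w,*p,z)*1000; print(n,R.T@(q[:2]-O))
E
```

```text
board end [ -48.96884219 -228.05056997]
lug rear top [-28.6116323    9.75168223]
lug rear top [16.14158562 14.61553303]
```

View pics/z12.png

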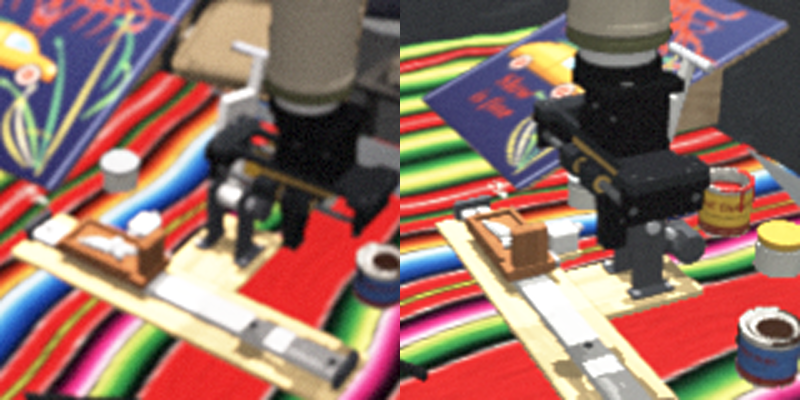

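```bash
python3 - <<'E'
from h import *
w=load('wrist12.png')
cv2.imwrite('pics/w12z.png',cv2.resize(cv2.imread('pics/wrist12.png')[150:270,430:560],None,fx=5,fy=5,interpolation=cv2.INTER_CUBIC))
for n,p,z in [('bottom',(456,215),.028),('lug base',(466,215),.044),('lug top',(502,200),.091)]:
    q=onz(w,*p,z)*1000; print(n,R.T@(q[:2]-O))
E
```

```text
bottom [19.08896869 44.10131581]
lug base [14.55135282 44.43458454]
lug top [-11.73253387  42.2217718 ]
```

View pics/w12z.png

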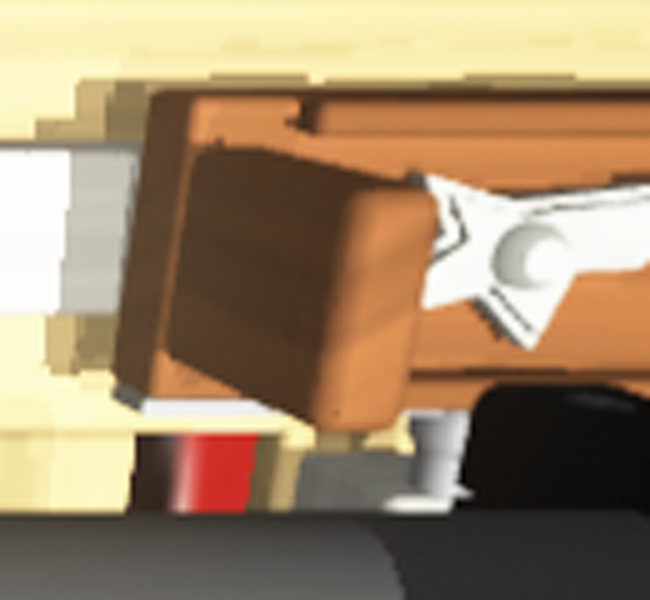

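The side and scene views put the carrier at about 109.6 mm, but the wrist view differs by a few mm. I'll check physically that the detent is holding it.

Request:
jog_arm(commands=[{"translation":[0,20,-10],"twist":0},{"translation":[0,20,-20],"twist":0},{"translation":[0,20,-20],"twist":0},{"translation":[1,20,-20],"twist":0},{"translation":[1,20,-20],"twist":0},{"translation":[1,20,-10],"twist":0},{"translation":[1,20,0],"twist":0},{"translation":[0,15,0],"twist":0},{"translation":[0,10,0],"twist":0},{"translation":[0,4,0],"twist":0},{"translation":[0,0,0],"twist":0},{"translation":[0,0,0],"twist":0}])

```text
time: 19.15
ee_pos: [0.5852, -0.0175, 0.0681]
eef_rot: [0.511, 0.489, -0.489, -0.51]
ft_force: [-0.0, -0.0, 0.2]
width: 0.0006
```

Request:
jog_arm(commands=[{"translation":[0,1,0],"twist":0},{"translation":[0,0,0],"twist":0},{"translation":[0,0,0],"twist":0}])

```text
time: 19.45
ee_pos: [0.5851, -0.0158, 0.068]
eef_rot: [-0.51, -0.49, 0.49, 0.51]
ft_force: [-0.1, 0.6, 0.7]
width: 0.0005
```

Request:
jog_arm(commands=[{"translation":[0,0.5,0],"twist":0},{"translation":[0,0,0],"twist":0},{"translation":[0,0,0],"twist":0}])

```text
time: 19.75
ee_pos: [0.5851, -0.015, 0.0679]
eef_rot: [-0.51, -0.49, 0.49, 0.51]
ft_force: [-0.4, 0.8, 0.7]
width: 0.0004
```

Request:
jog_arm(commands=[{"translation":[0,0.5,0],"twist":0},{"translation":[0,0,0],"twist":0},{"translation":[0,0,0],"twist":0}])

```text
time: 20.05
ee_pos: [0.5851, -0.0147, 0.0679]
eef_rot: [0.51, 0.49, -0.49, -0.51]
ft_force: [-0.6, -1.6, 0.1]
width: 0.0003
```

Request:
jog_arm(commands=[{"translation":[0,0.5,0],"twist":0},{"translation":[0,0,0],"twist":0},{"translation":[0,0,0],"twist":0}])

```text
time: 20.35
ee_pos: [0.5851, -0.0143, 0.068]
eef_rot: [0.51, 0.49, -0.49, -0.51]
ft_force: [0.5, -2.1, 0.0]
width: 0.0001
```

Request:
jog_arm(commands=[{"translation":[0,0.5,0],"twist":0},{"translation":[0,0,0],"twist":0},{"translation":[0,0,0],"twist":0}])

```text
time: 20.65
ee_pos: [0.5851, -0.014, 0.068]
eef_rot: [0.51, 0.49, -0.49, -0.51]
ft_force: [-1.1, -4.7, -0.1]
width: 0.0004
```

The force climbs to 4.7 N within 1 mm of travel, against about 1 N for free sliding, so the detent is holding. I'll back off, take a last look and hand in.

Request:
jog_arm(commands=[{"translation":[0,-3,0],"twist":0},{"translation":[0,-8,0],"twist":0},{"translation":[0,-15,0],"twist":0},{"translation":[-1,-20,0],"twist":0},{"translation":[-1,-20,10],"twist":0},{"translation":[-1,-20,20],"twist":0},{"translation":[-1,-20,20],"twist":0},{"translation":[0,-20,20],"twist":0},{"translation":[0,-20,20],"twist":0},{"translation":[0,-20,10],"twist":0},{"translation":[0,0,0],"twist":0},{"translation":[0,0,0],"twist":0},{"translation":[0,0,0],"twist":0},{"translation":[0,0,0],"twist":0}])

```text
time: 22.05
ee_pos: [0.5809, -0.1783, 0.1673]
eef_rot: [-0.509, -0.49, 0.49, 0.51]
ft_force: [0.1, -0.6, 0.9]
width: 0.0003
```

```bash
python3 - <<'E'
from h import *
shot('scene','scene13.png');shot('side','side13.png')
d=[cv2.absdiff(cv2.imread(f'pics/{n}13.png'),cv2.imread(f'pics/{n}12.png'))[185:250,235:310].max() for n in('scene','side')];print(d)
a=np.hstack([cv2.resize(cv2.imread(f'pics/{f}.png')[y:y+h,x:x+w],(400,400),interpolation=cv2.INTER_CUBIC) for f,x,y,w,h in [('scene13',215,120,160,160),('side13',245,125,160,160)]])
cv2.imwrite('pics/z13.png',a)
E
```

```text
[np.uint8(167), np.uint8(82)]
```

View pics/z13.png

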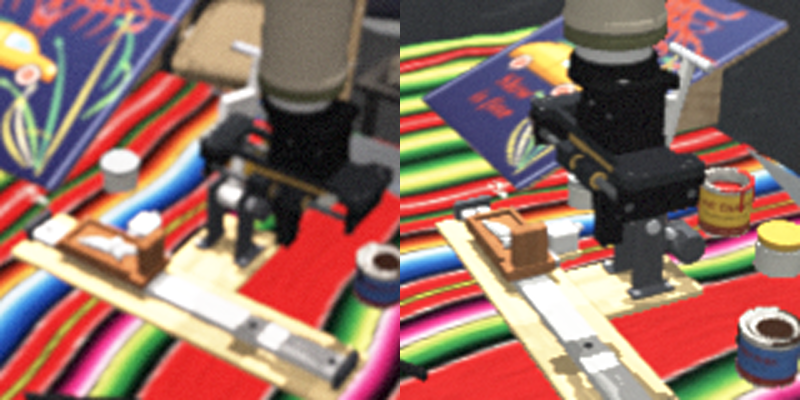

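The carrier sits beside the plunger housing with the badge in its nest. The gate is still leaning open and the tool is clear.

```bash
python3 -c "
from bench import *
print(close_job())"
```

```text
the job is handed in; nothing more can be done
None
```

The gate is open and the carrier is in the station's detent with the badge still in its nest. I handed the job in at about 22 s; no verdict is reported.

- **Gate:** I gripped the cross handle beside the arm, lifted it along its arc to about 1.75 rad and let go. It fell back onto its open stop by itself, and the later pictures still show it open.
- **Carrier:** I turned the tool a quarter turn to clear the raised blade and pushed the lug with the shut fingers. The push force dropped to zero as the ball drew the carrier in. A gentle re-push then met 4.7 N within about 1 mm, against roughly 1 N for free sliding, so the detent is holding it. I backed off afterwards.
- **Carrier position:** The side and scene cameras put the carrier at about 109.6 mm. The wrist camera did not agree: it gave 112–114 mm directly, or about 107 mm measured from the board's end. I relied on the force check to settle it.
- **Badge and bystanders:** The badge looks flat in its nest and the tool never came near it. The other things look unmoved in the pictures I viewed, though I did not measure them.

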